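# Load a tape cassette into the label maker

## Task

Load the tape cassette into the desktop label maker: press the blue catch button and steady the sprung cover with the gripper as it comes up, easing it fully open so that it never flies up. Lay the cassette flat into the bay, narrow nose to the back, then press the cover shut, no harder than it takes for the catch to click, and leave the card fan, mug and tin alone.

Things in the scene. Friction and masses are not known exactly. Their poses are not given: they have to be found in the camera images.
- label_maker: Light grey desktop label maker, fixed, 200 (x) x 180 (y) x 72 mm. Origin: centre of its underside, on the desk; x points to its back, y to its left, z up. In front a keyboard sloping up to 40 mm; then a hump across (x -43 to -14 mm, 64 mm high) with screen and blue catch button; behind it the dark grey cover (x -12 to 101 mm, y +-62 mm, flat top 62 mm high) over the bay and its 40 mm high deck.
- button_top (a point): Centre of the top of the blue catch button, 18 (x) x 28 (y) mm, 25 mm in front of the label maker's origin. Unpressed it is 72 mm above the desk, 10 mm above the cover's flat top; fully down 4.5 mm above it. The gap to the cover's front edge is 4 mm, so that fingertips can stand over both at once: button down, the cover jumps 4 mm up against them, free of the catch.
- catch_button (a joint): Travel of the button in m, straight down: 0 up, 0.0055 fully down. Its spring: about 1.8 N at rest, 3.7 N fully down. Some 3.5 mm down it has drawn back the tooth that holds the cover's front edge; it comes up by itself. It also dips and returns as the cover is pressed shut past the tooth.
- cover (a joint): Angle of the cover in rad: 0 shut and caught, 1.9 at the open stop, where it rests; pressed it gives to -0.05. Its spring pushes it open (2 N at the front edge when shut, none at 1.75). Let go early it flies open at 8 rad/s; above 1.4 it finishes quietly. Shutting takes 3 N, then past the tooth (from 0.07 down) 5 to 10 N on the front edge with knocks of 15 N: press on; it is caught once below 0.
- cover_hinge (a point): Point on the cover's hinge axis, 98 mm behind and 44 mm above the label maker's origin; the axis runs along the label maker's y at the back.
- cover_edge (a point): Middle of the top front edge of the cover (the free edge), moving with it: 110 mm from the hinge axis along the cover's plate and 18 mm off it outward (the cover is a 4 mm plate with an 18 mm skirt on its inside, 124 mm wide).
- cassette: Loose tape cassette, dark, white and blue label on top, 78 (x) x 46 (y) x 30 mm, lying right way up. Origin: centre of its underside; z up; x points to its narrow nose. Wide body x -39 to +19 mm, 46 mm across; lighter grey nose x 19 to 39 mm, 30 mm across, 26 mm high. About 90 g.
- bay (a point): Centre of the bay's floor, 45 mm behind the label maker's origin, 24 mm above the desk, axes as the label maker's. The cassette's origin belongs here, its x along the label maker's x. The bay is 16 mm deep, 3 mm clear all round the cassette, wide part in front, narrow part at the back; the seated cassette stands 14 mm above the deck, with 36 mm of free deck on either side when the cover is up.
- coffee_mug: Bystander: white mug with a handle, 82 mm wide, 94 mm high, origin under its centre.
- card_fan: Bystander: fan of cards standing in a wooden foot, 50 x 112 x 80 mm, origin under its centre, y along its width.
- punch_out_tin: Bystander: small green tin, 48 x 64 x 16 mm, origin under its centre.
There are look-alikes about, which are no part of the job. Of the things that look like the cassette, the smaller one is meant.

How it is judged:
On the way, in this order (a step that is already met when the one before it is completed fails the run):
1. the cover is open (value of joint cover above 1.3 rad), for 0.2 s.
2. the cassette lies fully down in the bay and is let go, the cover still open (horizontal distance between cassette and bay below 0.005 m and z of cassette in the frame of bay below 0.003 m and angle between the x axis of cassette and the x axis of label_maker, either way round below 0.12 rad and contact force between the fingers and cassette below 0.1 N and value of joint cover above 0.6 rad), for 0.2 s.
At the end, for the whole second after the job is handed in: The cover is shut and held by its catch (within 0.02 rad of shut), the button is up again (within 1.5 mm), and the cassette lies still in the bay: within 5 mm of its place in plan, within 3 mm of the floor, square within 0.12 rad, nose to the back (value of joint cover below 0.02 rad and value of joint catch_button below 0.0015 m and horizontal distance between cassette and bay below 0.005 m and z of cassette in the frame of bay below 0.003 m and angle between the x axis of cassette and the x axis of label_maker, either way round below 0.12 rad and linear speed of cassette below 0.02 m/s); the robot touches nothing.
It fails at once if the cover flies open (faster than 4 rad/s) (velocity of joint cover above 4 rad/s).
It fails at once if the label maker is pressed with more than 60 N (contact force between any of the fingers, the arm and label_maker above 60 N).
It fails at once if the card fan, the mug or the tin is moved by more than 25 mm (distance of any of card_fan, coffee_mug, punch_out_tin from where it was at the start of the episode above 0.025 m).
It fails at once if the mug or the card fan is tipped over (angle between any of card_fan, coffee_mug's own z axis and vertical above 0.35 rad).
It also fails if it takes over 72 s, if anything falls off the work surface, if the arm or the gripper's body presses on something with over 40 N, if the wrist force passes 120 N, or if a joint passes its speed limit or range.

## Robot

A 7-joint arm with a two-finger parallel gripper is mounted at the origin on a cart in front of the work surface, level with it; the furniture and walls round the work are solid. World frame = base frame: x ahead of the robot, y to its left, z up, the work surface at z = 0. Lengths are in m, angles in rad, forces in N, time in s.
With the tool pointing down it reaches from about 0.425 to 0.95 m from the base axis. Payload 16.7 kg.
Tool frame: the origin (TCP) lies on the centre line of the jaws, within the pads' length; the fingertips stand 8 mm ahead of it and the grasp point (between the pads) lies 11 mm behind it; z points along the fingers, y is the line along which they close (so a half turn about z gives the same grasp; the last joint's range is limited). The gripper opens to 94 mm and grips with 3 to 60 N. Pads are 16 mm wide; open, the fingers measure 119 mm over their backs; the gripper's body (75 mm by 177 mm) begins 78 mm behind the grasp point.
Start: joints at [0.999, 0.426, 0.074, 1.606, -0.034, 1.111, -0.067], TCP at [0.277, -0.616, 0.213] pointing down, gripper open.
Joint ranges: [-2.85, 2.85], [-0.5, 2.14], [-1.23, 1.37], [0.21, 2.46], [-1.02, 4.16], [0.16, 2.05], [-2.73, 2.73]. Speed limits (rad/s): [1.89, 1.89, 2.39, 2.39, 3.01, 3.01, 3.01].

## Interface

Orientations are given as a unit quaternion [x, y, z, w].
In Python, from bench import arm, viewer gives the robot as it stands.
- The arm moves only by the shell command python3 -m crank 'ROWS' [FORCE]. ROWS is JSON, a list of rows, each a list of 3 entries, a list of its own where there are three numbers: the shift along the tool's x, y, z in mm, then the turn, a rotation vector about the tool's x, y, z in rad, then the closure, from 0 (fully open) to 1 (shut). In form: [[[tx, ty, tz], [wx, wy, wz], jaw], ...]. A call has 1 to 5 rows; each row is the pose to reach, as a shift and turn from the pose commanded when the call began, along the tool's axes at that moment; what a row does not reach only later rows make up. A row lasts 1/10 s, in which the tool goes at most 50 mm and 8.59 degrees, less where a joint would pass 70% of its speed; a pose out of reach is approached as far as the arm can. A call with a gripper value outside its range is refused whole. The fingers move at their own pace and stop on an object; FORCE is the grip in N (left out, the last holds). Time passes only in rows, so rows that repeat a pose let the fingers close. It gives the time, the measured TCP pose, the force, the opening and the grip force at its end, in the units of the state.
- arm.read_state(): the state, without advancing time (a new reading comes with each control period).
- viewer.grab_frame(name): name is "scene" or "top" or "wrist"; returns (picture, depth): 480x640x3 uint8, red, green, blue; 480x640 float32, m along the optical axis (not along the pixel's ray), 0 where there is no reading.
- viewer.camera_params(name): a dict with "K" (3x3 intrinsics, pixels), "eye" and "attitude" of the camera in the world; the wrist camera has in their place "hand_eye" (4x4, takes a point from camera to tool coordinates, whose origin is the TCP and whose axes are the flange's). Camera axes: x right, y up, looking along -z (the intrinsics and any distortion apply to the point x, -y, -z); pixel columns grow to the right and rows downward; lengths in m; the calibration is good to about 2 mm. A picture is of the moment at which its call begins: read the wrist's pose just before it. camera_params takes no time and is no camera call.
- arm.sign_off(): hands the job in; it is judged then, once.
The state is a dict: "t": time; "joint_positions": joint angles; "qd": joint speeds; "joint_efforts": joint torques, N m; "tool_pos": TCP position; "ee_rot": TCP orientation; "ft_force": force on the tool from outside, world axes, zero at the start; "torque": the same for the moment, N m; "width": finger opening in m; "grasp_force": force on a finger pad.
Only numpy, scipy, OpenCV 4.12 (cv2) and the standard library are available. Lean on these libraries where they do the work, as an engineer would, in place of code of your own. Each camera call takes 0.05 s, during which the arm holds its last target. There are 200 camera calls.

## Working session

There is one attempt and no reset: what is moved stays moved. The work goes in short steps, Python scripts to look and compute and a shell command to move; the robot and the scene stay as the last step left them, time stands still between calls to the robot, and variables do not carry over. Pictures are saved under pics/ and viewed, at most 11 in all, crops included, and the job is handed in when it is done.

```bash
ls; mkdir -p pics
cat > h.py <<'E'
import numpy as np, cv2
from bench import arm, viewer
from scipy.spatial.transform import Rotation as R
def cam(name):
    s=arm.read_state(); p=viewer.camera_params(name); im,d=viewer.grab_frame(name)
    if name=="wrist":
        T=np.eye(4);T[:3,:3]=R.from_quat(s['ee_rot']).as_matrix();T[:3,3]=s['tool_pos'];T=T@np.array(p['hand_eye'])
    else:
        T=np.eye(4);a=np.array(p['attitude']);T[:3,:3]=a if a.shape==(3,3) else R.from_quat(a).as_matrix();T[:3,3]=p['eye']
    K=np.array(p['K']); v,u=np.mgrid[:480,:640]
    dist=p.get('dist',p.get('distortion'))
    pc=np.stack([(u-K[0,2])/K[0,0]*d,-(v-K[1,2])/K[1,1]*d,-d],-1)
    W=pc@T[:3,:3].T+T[:3,3]; W[d==0]=np.nan
    return im,W,p
def save(n,im): cv2.imwrite(f'pics/{n}.png',cv2.cvtColor(im,cv2.COLOR_RGB2BGR))
E
python3 - <<'E'
from h import *
for n in("scene","top"):
    im,W,p=cam(n);print(n,p);save(n,im);np.savez(f'{n}.npz',im=im,W=W)
print(arm.read_state())
E
```

```text
pics
scene {'K': array([[530.99742529,   0.        , 325.8856409 ],
       [  0.        , 530.99742529, 238.2641502 ],
       [  0.        ,   0.        ,   1.        ]]), 'eye': array([0.0519242 , 0.85398091, 0.62982961]), 'attitude': array([-0.13110555,  0.48508831,  0.83023802, -0.24125816])}
top {'K': array([[451.92152055,   0.        , 321.75836826],
       [  0.        , 451.92152055, 234.49011016],
       [  0.        ,   0.        ,   1.        ]]), 'eye': array([0.40161707, 0.0468288 , 1.08483815]), 'attitude': array([ 0.0527232 , -0.05416851, -0.70419809,  0.70596819])}
{'t': 0.1, 'joint_positions': array([ 0.99848279,  0.42613268,  0.07390339,  1.6058718 , -0.03407938,
        1.11087378, -0.06711387]), 'qd': array([-0.0003443 , -0.00191006,  0.00056652, -0.00036308,  0.00059205,
       -0.00122786,  0.00120963]), 'joint_efforts': array([ 1.42308607e-02, -9.00365853e+01,  3.50319117e+00, -4.30701756e+01,
       -6.04901067e-02, -1.67355468e-01, -3.77128481e-04]), 'tool_pos': array([ 0.27695492, -0.61557473,  0.21350174]), 'ee_rot': array([ 9.77743167e-01,  2.09805384e-01,  1.80356998e-06, -1.44720283e-05]), 'ft_force': array([-0.32895135, -0.09743748,  0.0877001 ]), 'torque': array([-0.01209836, -0.0260535 ,  0.03249962]), 'grasp_force': 2.8372911140832002, 'width': 0.09384147271026338}
```

View pics/top.png

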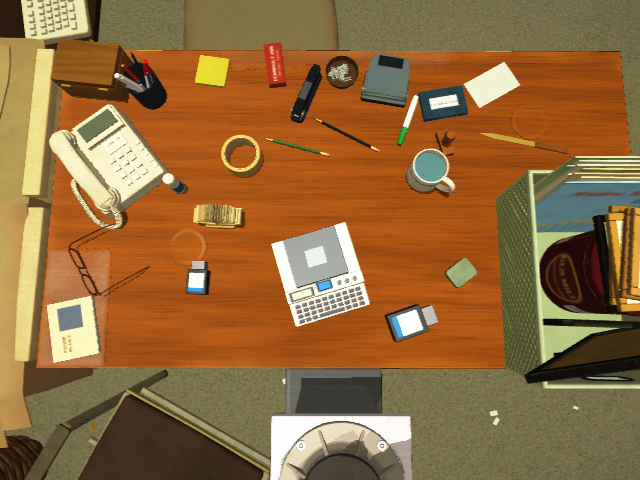

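View pics/scene.png

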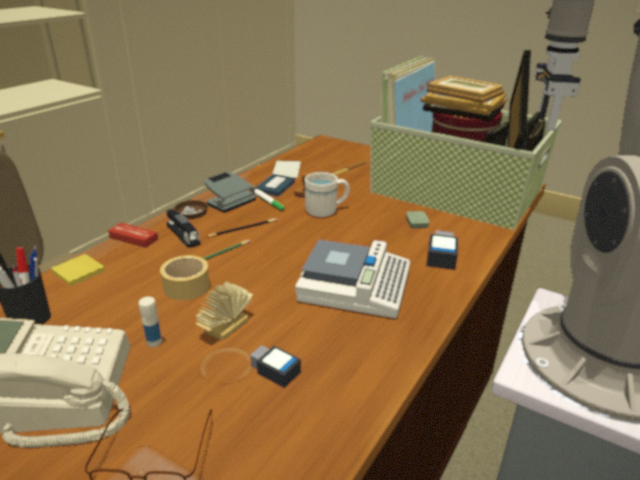

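The top view shows the label maker around (320,272), with the button at (323,285). There are two cassettes, at (198,278) and (411,322), the fan is at (218,215), the mug at (430,170) and the tin at (461,272). Next I'll measure them.

Run:
```python
from h import *
z=np.load('top.npz');im,W=z['im'],z['W']
def rect(m,name):
    P=W[m][:,:2].astype(np.float32)
    r=cv2.minAreaRect(P*1000);print(name,m.sum(),np.round(r[0],1),np.round(r[1],1),round(r[2],1),'z',np.round(np.nanpercentile(W[m][:,2],[5,50,95]),4))
def box(u0,u1,v0,v1):
    b=np.zeros((480,640),bool);b[v0:v1,u0:u1]=1;return b
zz=W[...,2]
print('desk z',np.nanmedian(zz[300:320,190:260]))
def clean(m): 
    n,l,s,c=cv2.connectedComponentsWithStats(cv2.erode(m.astype(np.uint8),np.ones((2,2))));
    return l==1+np.argmax(s[1:,4])
for n,b in(('cassL',box(175,225,250,305)),('cassR',box(380,450,295,350))):
    rect(clean(b&(zz>0.013)),n); rect(clean(b&(zz>0.0275)),n+' body')
    hsv=cv2.cvtColor(im,cv2.COLOR_RGB2HSV)
    for t,mm in(('dark',hsv[...,2]<90),('nose',(hsv[...,1]<60)&(hsv[...,2]>90)&(hsv[...,2]<190))): rect(clean(b&mm&(zz>0.013)),n+t)
b=box(260,380,215,335)
rect(clean(b&(zz>0.015)),'maker')
rect(clean(b&(zz>0.055)&(zz<.0632)),'cover')
hsv=cv2.cvtColor(im,cv2.COLOR_RGB2HSV)
rect(clean(b&(hsv[...,1]>120)&(hsv[...,0]>95)&(hsv[...,0]<125)),'button')
for n,b in(('fan',box(185,250,195,235)),('mug',box(400,460,140,200)),('tin',box(440,485,250,290))): rect(clean(b&(zz>.012)),n)
```

```text
desk z -0.0009756111094545439
cassL 573 [460.4 335.9] [44.4 74.5] 86.9 z [0.0221 0.0283 0.0323]
cassL body 71 [443.5 326.7] [21.4 39.4] 82.5 z [0.028  0.0302 0.0328]
cassLdark 30 [449.5 315.4] [ 2.1 53.7] 88.6 z [0.0152 0.0195 0.0243]
cassLnose 10 [469.9 318.8] [12.5  4.7] 5.6 z [0.0257 0.0291 0.0316]
cassR 1190 [ 361.9 -162.6] [ 63.  108.4] 19.0 z [0.0344 0.0405 0.0442]
cassR body 1152 [ 361.9 -163.4] [ 62.4 106.9] 18.8 z [0.0344 0.0405 0.0442]
cassRdark 44 [ 346.6 -113.2] [60.2  6.7] 15.3 z [0.0314 0.0385 0.0412]
cassRnose 30 [ 371.1 -121.2] [21.5 44.2] 54.0 z [0.0377 0.0403 0.0436]
maker 6458 [468.9  47.6] [197.6 177.2] 16.8 z [0.0303 0.0591 0.0651]
cover 1301 [507.9  59.2] [110.2 120.8] 17.0 z [0.0579 0.0609 0.0628]
button 74 [441.1  38.5] [14. 24.] 18.3 z [0.0669 0.0708 0.0744]
fan 778 [606.  292.4] [108.8  38.4] 87.7 z [0.0328 0.0597 0.0756]
mug 1519 [ 736. -218.] [107.8 134.2] 81.0 z [0.0176 0.0729 0.0915]
tin 393 [ 474.5 -285.3] [45. 60.] 35.8 z [0.0128 0.0157 0.0186]
```

The left cassette (75 x 44 mm) is the small one. It's at about (0.46, 0.336) with its nose pointing towards +x. The maker's yaw is about 17°. Before moving, I'll check the bin near the start pose and the wrist camera mounting.

```bash
cat >> h.py <<'E'
def go(x,y,z,yaw):
    "tool-frame shift (mm) and turn (rad) to a tool-down pose with tool x at yaw (deg)"
    s=arm.read_state();A=R.from_quat(s['ee_rot']);B=R.from_euler('z',yaw,degrees=True)*R.from_euler('x',180,degrees=True)
    d=A.inv().apply(np.array([x,y,z])-s['tool_pos'])*1000
    print('shift',np.round(d,1),'turn',np.round((A.inv()*B).as_rotvec(),3))
E
python3 - <<'E'
from h import *
z=np.load('top.npz');W=z['W'];zz=W[...,2]
for h in(.05,.15,.25):
    m=(zz>h)&(W[...,1]<-.3)&(W[...,0]>0)
    print(h,np.nanmin(W[m],0) if m.any() else 0,np.nanmax(W[m],0) if m.any() else 0)
for y in (-.35,-.4,-.45,-.5,-.55,-.6):
    m=(zz>.05)&(abs(W[...,1]-y)<.01)&(W[...,0]>.1); print(y,np.nanmin(W[m],0) if m.any() else 0)
print(viewer.camera_params('wrist'))
go(.40,0.02,.33,16.9)
E
```

```text
0.05 [ 0.24553047 -0.66692937  0.05000519] [ 0.66889738 -0.31625655  0.40329146]
0.15 [ 0.24553047 -0.59015877  0.15000914] [ 0.66889738 -0.31625655  0.40329146]
0.25 [ 0.26265186 -0.55166767  0.25003624] [ 0.65962013 -0.31625655  0.40329146]
-0.35 [ 0.27223754 -0.359969    0.22422332]
-0.4 [ 0.24558065 -0.40999855  0.14187163]
-0.45 [ 0.24574172 -0.45997862  0.05167561]
-0.5 [ 0.24593135 -0.50998959  0.05002057]
-0.55 [ 0.24565212 -0.55998505  0.05108282]
-0.6 [ 0.25524953 -0.60979059  0.07374374]
{'K': array([[361.50192505,   0.        , 316.751936  ],
       [  0.        , 361.50192505, 234.89408765],
       [  0.        ,   0.        ,   1.        ]]), 'hand_eye': array([[-5.00941461e-04,  9.72617389e-01,  2.32411625e-01,
         6.67967777e-02],
       [ 9.99999811e-01,  4.04156253e-04,  4.64055816e-04,
        -3.39703294e-04],
       [ 3.57418145e-04,  2.32411813e-01, -9.72617407e-01,
        -1.71588614e-01],
       [ 0.00000000e+00,  0.00000000e+00,  0.00000000e+00,
         1.00000000e+00]])}
shift [ 373.  -529.1 -116.5] turn [-0.    -0.     0.128]
```

```bash
python3 -m crank '[[[0,0,-50],[0,0,0],0],[[0,0,-100],[0,0,0],0],[[0,0,-150],[0,0,0],0],[[0,0,-200],[0,0,0],0],[[0,0,-260],[0,0,0],0]]'
python3 -m crank '[[[0,0,-20],[0,0,0],0],[[37,-35,-20],[0,0,0.03],0.5],[[74,-70,-20],[0,0,0.05],1],[[110,-105,-20],[0,0,0.07],1],[[140,-145,-20],[0,0,0.1],1]]' 20
python3 -c "
from h import *
go(.40,0.02,.33,16.9)"
```

```text
t: 0.6
tool_pos: [0.2766, -0.615, 0.4651]
ee_rot: [0.978, 0.21, -0.0, -0.0]
ft_force: [0.6, -1.3, -4.9]
width: 0.0944
grasp_force: 0.0
t: 1.1
tool_pos: [0.3455, -0.4257, 0.4825]
ee_rot: [0.987, 0.161, -0.0, -0.001]
ft_force: [0.9, 0.5, -4.4]
width: 0.0655
grasp_force: 0.0
shift [ 193.1 -405.2  152.9] turn [-0.001  0.001  0.028]
```

```bash
python3 -m crank '[[[20,-45,0],[0,0,0.02],1],[[40,-90,0],[0,0,0.028],1],[[63,-134,0],[0,0,0.028],1],[[85,-178,0],[0,0,0.028],1],[[108,-222,0],[0,0,0.028],1]]'
python3 -m crank '[[[20,-40,20],[0,0,0],1],[[40,-80,50],[0,0,0],1],[[60,-115,80],[0,0,0],1],[[75,-150,115],[0,0,0],1],[[85,-183,153],[0,0,0],1]]'
python3 -m crank '[[[0,0,0],[0,0,0],1],[[0,0,0],[0,0,0],1]]'
python3 - <<'E'
from h import *
im,W,p=cam('wrist');save('w1',im);np.savez('w1.npz',im=im,W=W)
E
```

```text
t: 1.6
tool_pos: [0.3762, -0.181, 0.4832]
ee_rot: [0.989, 0.147, -0.0, 0.0]
ft_force: [1.1, 0.1, -4.8]
width: 0.0256
grasp_force: 0.0
t: 2.1
tool_pos: [0.4046, 0.0137, 0.3344]
ee_rot: [0.989, 0.147, 0.0, 0.0]
ft_force: [1.2, 0.5, -5.9]
width: 0.0003
grasp_force: 0.0
t: 2.3
tool_pos: [0.4043, 0.0121, 0.3352]
ee_rot: [0.989, 0.148, -0.001, -0.0]
ft_force: [0.6, -0.7, -5.4]
width: 0.0003
grasp_force: 0.0
```

View pics/w1.png

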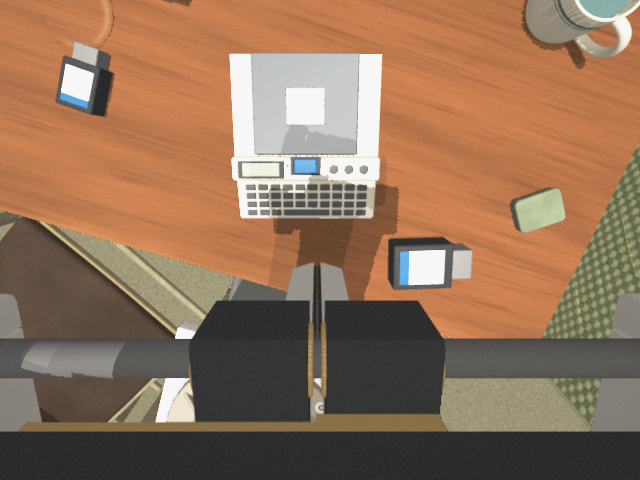

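The wrist view shows the maker squared up with the tool: button at (305,166), cover front edge at row 155, small cassette at (84,82) with its nose up. I'll refine the poses from this picture.

Run:
```python
from h import *
z=np.load('w1.npz');im,W=z['im'],z['W'];zz=W[...,2]
hsv=cv2.cvtColor(im,cv2.COLOR_RGB2HSV)
def rect(m,n):
    k,l,s,c=cv2.connectedComponentsWithStats(m.astype(np.uint8));m=l==1+np.argmax(s[1:,4])
    r=cv2.minAreaRect(W[m][:,:2].astype(np.float32)*1000);P=W[m]
    print(n,m.sum(),np.round(r[0],1),np.round(r[1],1),round(r[2],1),'mean',np.round(P.mean(0),4),'z',np.round(np.percentile(P[:,2],[5,50,95]),4));return m
def box(u0,u1,v0,v1):
    b=np.zeros((480,640),bool);b[v0:v1,u0:u1]=1;return b
mk=box(215,395,35,230)
print('desk',np.nanmedian(zz[100:140,150:210]))
rect(mk&(zz>.008),'maker');rect(mk&(zz>.02),'maker>20')
rect(mk&(zz>.056)&(abs(hsv[...,2].astype(int)-155)<45)&(hsv[...,1]<30)&box(245,362,50,158),'cover')
b=rect(mk&(hsv[...,1]>120)&(hsv[...,0]>95)&(hsv[...,0]<125),'button');rect(b&(zz>.069),'button top')
rect(box(45,125,30,125)&(zz>.008),'cass');rect(box(45,125,30,125)&(zz>.0282),'cass body')
print(im[100,270],im[145,340],im[60,310])
a=np.radians(16.9);o=np.array([.4665,.047])
L=(W[...,:2]-o)@np.array([[np.cos(a),-np.sin(a)],[np.sin(a),np.cos(a)]])
# height profile in label frame along x
m=(abs(L[...,1]+.045)<.008)
for x in range(-110,112,4):
    q=m&(abs(L[...,0]*1000-x)<2)
    print((x,round(float(np.nanmedian(zz[q]))*1000,1) if q.any() else None),end=' ')
```

```text
desk 0.00015590641159324292
maker 23861 [472.6  48.5] [199.4 180.8] 16.9 mean [0.4785 0.0498 0.0529] z [0.0323 0.0617 0.0652]
maker>20 23861 [472.6  48.5] [199.4 180.8] 16.9 mean [0.4785 0.0498 0.0529] z [0.0323 0.0617 0.0652]
cover 3721 [510.9  59.3] [111.8 122.6] 16.9 mean [0.5087 0.0673 0.0624] z [0.0608 0.0624 0.0638]
button 301 [444.1  39.4] [16.7 26.1] 16.8 mean [nan nan nan] z [nan nan nan]
button top 298 [444.1  39.4] [16.5 26.2] 16.9 mean [0.4443 0.0393 0.0721] z [0.0707 0.0721 0.0735]
cass 2886 [464.7 337.2] [48.5 77.9] 88.0 mean [0.4626 0.3324 0.0274] z [0.013  0.0298 0.0319]
cass body 1854 [455.2 337. ] [47.5 58.9] 87.9 mean [0.4552 0.3367 0.0305] z [0.0289 0.0305 0.0322]
[195 200 195] [174 176 176] [198 199 197]
(-110, 0.4) (-106, 0.1) (-102, 0.3) (-98, 0.2) (-94, 27.9) (-90, 29.0) (-86, 31.7) (-82, 31.9) (-78, 32.5) (-74, 34.0) (-70, 34.2) (-66, 35.7) (-62, 36.9) (-58, 36.3) (-54, 37.8) (-50, 448.5) (-46, 461.1) (-42, 441.2) (-38, 443.6) (-34, 65.0) (-30, 64.9) (-26, 65.0) (-22, 64.2) (-18, 64.5) (-14, 63.3) (-10, 60.4) (-6, 62.5) (-2, 62.6) (2, 62.7) (6, 62.5) (10, 62.5) (14, 62.6) (18, 62.5) (22, 62.5) (26, 62.3) (30, 62.4) (34, 62.6) (38, 62.3) (42, 62.4) (46, 62.7) (50, 62.4) (54, 62.5) (58, 62.6) (62, 62.2) (66, 62.4) (70, 62.4) (74, 62.2) (78, 62.3) (82, 62.2) (86, 62.5) (90, 62.3) (94, 62.2) (98, 62.3) (102, 62.0) (106, None) (110, None)
```

```bash
python3 -c "
from h import *
go(.4558,.0431,.095,16.9)"
```

```text
shift [ 58.  -15.5 240.9] turn [-0.  0. -0.]
```

```bash
python3 -m crank '[[[14,-4,50],[0,0,0],1],[[28,-8,100],[0,0,0],1],[[42,-12,150],[0,0,0],1],[[58,-15,195],[0,0,0],1],[[58,-15,225],[0,0,0],1]]'
python3 -m crank '[[[0,0,8],[0,0,0],1],[[0,0,16],[0,0,0],1],[[0,0,16],[0,0,0],1],[[0,0,16],[0,0,0],1]]'
python3 -c "
from h import *
go(.4558,.0431,.084,16.9)
im,W,p=cam('wrist');save('w2',im)"
```

```text
t: 2.85
tool_pos: [0.4573, 0.0428, 0.1087]
ee_rot: [0.989, 0.146, 0.0, -0.0]
ft_force: [1.3, -1.0, -5.9]
width: 0.0004
grasp_force: 0.0
t: 3.25
tool_pos: [0.4569, 0.0428, 0.0962]
ee_rot: [0.989, 0.146, 0.001, 0.0]
ft_force: [-0.6, 0.3, -5.4]
width: 0.0007
grasp_force: 0.0
shift [-1.  -0.6 12.2] turn [ 0.001 -0.002 -0.001]
```

View pics/w2.png

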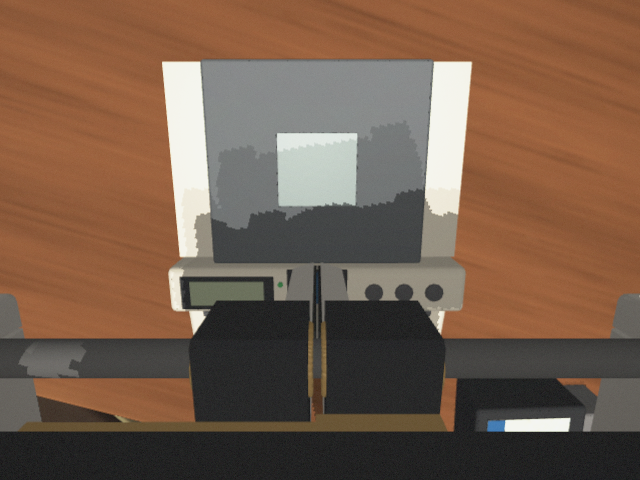

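The tips (rows 265–300) straddle the button and the cover edge: the edge at row 263 sits at about tool x = 0, which matches the plan. Now pressing.

```bash
python3 -m crank '[[[-1.5,0,6],[0,0,0],1],[[-1.5,0,12],[0,0,0],1],[[-1.5,0,16],[0,0,0],1],[[-1.5,0,18],[0,0,0],1],[[-1.5,0,18],[0,0,0],1]]'
python3 -m crank '[[[0,0,1],[0,0,0],1],[[0,0,2],[0,0,0],1],[[0,0,3],[0,0,0],1],[[0,0,3],[0,0,0],1]]'
```

```text
t: 3.8
tool_pos: [0.4545, 0.0426, 0.0765]
ee_rot: [0.989, 0.147, -0.0, 0.0]
ft_force: [0.3, -1.9, -1.2]
width: 0.0005
grasp_force: 2.3
t: 4.2
tool_pos: [0.4547, 0.0427, 0.0743]
ee_rot: [0.989, 0.147, 0.0, 0.0]
ft_force: [-6.5, -2.4, 17.1]
width: 0.0003
grasp_force: 11.2
```

```bash
python3 -m crank '[[[0,0,-0.7],[0,0,0],1],[[0,0,-0.7],[0,0,0],1]]'
python3 - <<'E'
from h import *
im,W,p=cam('wrist');save('w3',im)
a=np.radians(16.9);o=np.array([.4687,.047])
L=(W[...,:2]-o)@np.array([[np.cos(a),-np.sin(a)],[np.sin(a),np.cos(a)]])
for x in (0,20,40,60,80):
    q=(abs(L[...,0]*1000-x)<2)&(abs(abs(L[...,1])-.045)<.01);print(x,np.round(np.nanmedian(W[q][:,2])*1000,1))
E
```

```text
t: 4.4
tool_pos: [0.4546, 0.0427, 0.0746]
ee_rot: [0.989, 0.147, 0.0, 0.0]
ft_force: [-2.5, -2.2, 4.3]
width: 0.0004
grasp_force: 5.3
0 66.2
20 65.5
40 64.7
60 63.9
80 63.0
```

Cover is free: it has risen about 4 mm against the tips. Now I'll compute the arc table.

Run:
```python
import numpy as np
for th in [.1,.15,.2,.25,.3,.35,.4,.45,.5,.6,.7,.8,.9,1,1.1,1.2,1.3,1.4,1.5]:
    s=102;F=np.array([98-s*np.cos(th)+18*np.sin(th),44+s*np.sin(th)+18*np.cos(th)])
    print(th,np.round(F-[-22,66.6],1))
```

```text
0.1 [20.3  5.5]
0.15 [21.8 10.4]
0.2 [23.6 15.3]
0.25 [25.6 20.1]
0.3 [27.9 24.7]
0.35 [30.4 29.3]
0.4 [33.1 33.7]
0.45 [36. 38.]
0.5 [39.1 42.1]
0.6 [46.  49.8]
0.7 [53.6 56.9]
0.8 [61.8 63.1]
0.9 [70.7 68.5]
1 [80. 73.]
1.1 [89.8 76.5]
1.2 [99.8 79. ]
1.3 [110.1  80.5]
1.4 [120.4  81. ]
1.5 [130.7  80.4]
```

```bash
python3 -m crank '[[[3,0,-0.6],[0,0,0],1],[[7,0,-1.7],[0,0,0],1],[[12,0,-3],[0,0,0],1],[[16,0,-4.3],[0,0,0],1],[[20,0,-5.5],[0,0,0],1]]'
python3 -m crank '[[[0.8,0,-2.4],[0,0,0],1],[[1.5,0,-4.9],[0,0,0],1],[[2.4,0,-7.3],[0,0,0],1],[[3.3,0,-9.8],[0,0,0],1],[[4.2,0,-12],[0,0,0],1]]'
python3 - <<'E'
from h import *
im,W,p=cam('wrist');save('w4',im)
a=np.radians(16.9);o=np.array([.4687,.047])
L=(W[...,:2]-o)@np.array([[np.cos(a),-np.sin(a)],[np.sin(a),np.cos(a)]])
for x in (0,20,40,60,80):
    q=(abs(L[...,0]*1000-x)<2)&(abs(abs(L[...,1])-.04)<.01);print(x,np.round(np.nanmedian(W[q][:,2])*1000,1))
E
```

```text
t: 4.95
tool_pos: [0.474, 0.0488, 0.0799]
ee_rot: [0.989, 0.147, 0.0, -0.0]
ft_force: [-1.7, -0.0, -2.4]
width: 0.0004
grasp_force: 1.1
t: 5.45
tool_pos: [0.4778, 0.0498, 0.0922]
ee_rot: [0.989, 0.147, 0.0, -0.0]
ft_force: [1.6, 1.4, -4.0]
width: 0.0004
grasp_force: 0.7
0 84.5
20 80.1
40 75.8
60 71.2
80 66.7
```

View pics/w4.png

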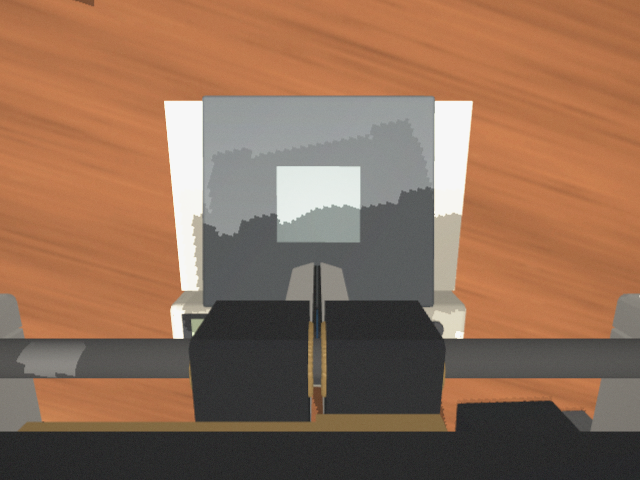

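The cover follows the tips at 0.22 rad, with no flying. Continuing along the arc.

```bash
python3 -m crank '[[[1.2,0,-2.6],[0,0,0],1],[[3.5,0,-7.2],[0,0,0],1],[[6,0,-11.8],[0,0,0],1],[[8.7,0,-16.2],[0,0,0],1],[[11.6,0,-20.5],[0,0,0],1]]'
python3 -m crank '[[[3.1,0,-4.1],[0,0,0],1],[[6.5,0,-8],[0,0,0],1],[[10,0,-11.8],[0,0,0],1],[[13.7,0,-15.4],[0,0,0],1],[[17.6,0,-18.9],[0,0,0],1]]'
python3 -m crank '[[[4,0,-3.2],[0,0,0],1],[[8.2,0,-6.2],[0,0,0],1],[[12.6,0,-9],[0,0,0],1],[[17,0,-11.6],[0,0,0],1],[[21.7,0,-14],[0,0,0],1]]'
python3 - <<'E'
from h import *
im,W,p=cam('scene');save('s2',im[150:400,200:500])
E
```

```text
t: 6.0
tool_pos: [0.4889, 0.0531, 0.1128]
ee_rot: [0.989, 0.147, -0.0, 0.0]
ft_force: [-1.1, 0.7, -3.2]
width: 0.0005
grasp_force: 0.8
t: 6.5
tool_pos: [0.5059, 0.0583, 0.1316]
ee_rot: [0.989, 0.147, 0.0, -0.0]
ft_force: [0.2, 0.4, -3.9]
width: 0.0002
grasp_force: 0.7
t: 7.0
tool_pos: [0.5267, 0.0646, 0.1455]
ee_rot: [0.989, 0.147, -0.0, -0.0]
ft_force: [-0.4, -0.7, -4.3]
width: 0.0007
grasp_force: 0.5
```

View pics/s2.png

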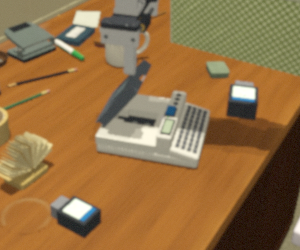

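The crop shows the cover at about 55°, resting against the fingers near its free edge. I'll continue to the stop.

```bash
python3 -m crank '[[[4.7,0,-2.1],[0,0,0],1],[[9.6,0,-4],[0,0,0],1],[[14.5,0,-5.6],[0,0,0],1],[[19.5,0,-7],[0,0,0],1],[[24.5,0,-8.1],[0,0,0],1]]'
python3 -m crank '[[[5.1,0,-0.8],[0,0,0],1],[[10.3,0,-1.5],[0,0,0],1],[[15.4,0,-1.8],[0,0,0],1],[[20.6,0,-2],[0,0,0],1],[[30,0,-1.4],[0,0,0],1]]'
python3 -m crank '[[[8,0,0],[0,0,0],1],[[16,0,0],[0,0,0],1],[[24,0,0],[0,0,0],1],[[32,0,0],[0,0,0],1],[[44,0,0],[0,0,0],1]]'
python3 -m crank '[[[10,0,0],[0,0,0],1],[[10,0,-40],[0,0,0],1],[[10,0,-80],[0,0,0],1],[[10,0,-130],[0,0,0],0.5],[[-20,0,-150],[0,0,0],0]]'
python3 -c "
from h import *
go(.40,.15,.33,16.9)"
```

```text
t: 7.55
tool_pos: [0.5502, 0.0718, 0.1535]
ee_rot: [0.989, 0.147, 0.0, -0.0]
ft_force: [0.6, 0.4, -4.4]
width: 0.0006
grasp_force: 0.4
t: 8.05
tool_pos: [0.5788, 0.0804, 0.1548]
ee_rot: [0.989, 0.147, -0.0, 0.0]
ft_force: [0.5, 1.4, -5.2]
width: 0.0005
grasp_force: 0.3
t: 8.55
tool_pos: [0.6211, 0.0932, 0.1547]
ee_rot: [0.989, 0.147, -0.0, 0.0]
ft_force: [0.2, 0.1, -5.5]
width: 0.0003
grasp_force: 0.0
t: 9.05
tool_pos: [0.6043, 0.0889, 0.3088]
ee_rot: [0.989, 0.147, 0.002, -0.001]
ft_force: [-0.8, 1.4, -6.2]
width: 0.0131
grasp_force: 0.0
shift [-177.6 -118.   -22. ] turn [-0.001 -0.005  0.001]
```

```bash
python3 -m crank '[[[-42,-28,-10],[0,0,0],0],[[-84,-56,-20],[0,0,0],0],[[-126,-84,-22],[0,0,0],0],[[-168,-112,-22],[0,0,0],0],[[-178,-118,-22],[0,0,0],0]]'
python3 -m crank '[[[0,0,0],[0,0,0],0],[[0,0,0],[0,0,0],0],[[0,0,0],[0,0,0],0]]'
python3 - <<'E'
from h import *
im,W,p=cam('wrist');save('w5',im);np.savez('w5.npz',im=im,W=W)
E
```

```text
t: 9.55
tool_pos: [0.3937, 0.1502, 0.3275]
ee_rot: [0.989, 0.148, 0.001, 0.001]
ft_force: [0.6, -0.3, -5.7]
width: 0.0532
grasp_force: 0.0
t: 9.85
tool_pos: [0.398, 0.1482, 0.3267]
ee_rot: [0.989, 0.146, -0.0, -0.0]
ft_force: [0.2, -0.5, -6.1]
width: 0.0774
grasp_force: 0.0
```

View pics/w5.png

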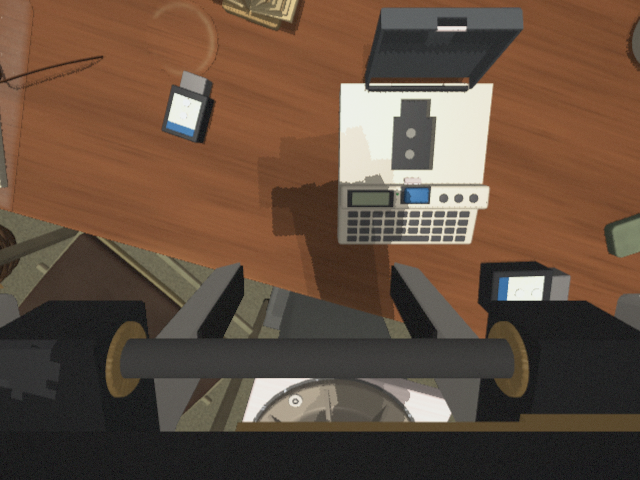

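The cover is fully open and leaning back, the bay is at (414,134), and the cassette is at (187,106) with its nose up. Next I measure the bay and the cassette.

Run:
```python
from h import *
z=np.load('w5.npz');im,W=z['im'],z['W'];zz=W[...,2]
g=im.max(-1)
def box(u0,u1,v0,v1):
    b=np.zeros((480,640),bool);b[v0:v1,u0:u1]=1;return b
def rect(m,n):
    k,l,s,c=cv2.connectedComponentsWithStats(m.astype(np.uint8));m=l==1+np.argmax(s[1:,4])
    r=cv2.minAreaRect(W[m][:,:2].astype(np.float32)*1000);P=W[m]
    print(n,m.sum(),np.round(r[0],1),np.round(r[1],1),round(r[2],1),'z',np.round(np.percentile(P[:,2],[5,50,95]),4));return m
b=box(385,445,95,178)
m=rect(b&(zz<.035),'bay floor')
m2=rect(b&(g<140),'bay dark')
a=np.radians(16.9);o=np.array([.4687,.047])
L=((W[...,:2]-o)@np.array([[np.cos(a),-np.sin(a)],[np.sin(a),np.cos(a)]]))*1000
print('label floor',np.round(np.percentile(L[m],[1,50,99],axis=0),1))
hsv=cv2.cvtColor(im,cv2.COLOR_RGB2HSV)
w=m&(L[...,0]>0)&(L[...,0]<55);print('wide y',np.round(np.percentile(L[w][:,1],[1,99]),1),'x min',np.percentile(L[w][:,0],1))
n=m&(L[...,0]>73);print('nose y',np.round(np.percentile(L[n][:,1],[1,99]),1))
q=rect(box(385,440,180,210)&(hsv[...,1]>120)&(hsv[...,0]>95)&(hsv[...,0]<125),'button')
c=box(150,225,60,150)
rect(c&(zz>.01),'cass');rect(c&(zz>.0284),'body')
print('deck',np.nanmedian(zz[120:160,350:380]))
```

```text
bay floor 2694 [512.1  59.3] [84.5 51.2] 17.1 z [0.023  0.0244 0.0307]
bay dark 2592 [512.3  58.5] [84.  48.8] 17.1 z [nan nan nan]
label floor [[  3.  -26.1]
 [ 43.6  -3. ]
 [ 86.8  22.4]]
wide y [-26.1  22.4] x min 3.0018310681223337
nose y [-18.1  14.4]
button 353 [444.6  39.3] [17.5 29.2] 14.8 z [0.0701 0.0719 0.0734]
cass 2516 [464.5 337. ] [46.5 78. ] 87.8 z [0.0178 0.0299 0.0318]
body 1764 [454.6 337.4] [45.9 57.8] 87.9 z [0.029  0.0305 0.0319]
deck 0.04020525862318691
```

```bash
python3 -c "
from h import *
go(.4546,.3372,.10,-2.1)"
```

```text
shift [ 109.2 -164.2  226.7] turn [-0.001  0.001  0.331]
```

```bash
python3 -m crank '[[[22,-33,20],[0,0,0.07],0],[[44,-66,40],[0,0,0.14],0],[[66,-99,62],[0,0,0.21],0],[[88,-132,84],[0,0,0.28],0],[[109,-164,106],[0,0,0.331],0]]' 15
python3 -m crank '[[[0,0,40],[0,0,0],0],[[0,0,80],[0,0,0],0],[[0,0,120],[0,0,0],0],[[0,0,120],[0,0,0],0],[[0,0,120],[0,0,0],0]]'
python3 -c "
from h import *
go(.4546,.3372,.0265,-2.1)"
```

```text
t: 10.4
tool_pos: [0.4548, 0.3386, 0.2188]
ee_rot: [1.0, -0.02, -0.001, -0.0]
ft_force: [0.6, 0.3, -4.4]
width: 0.0938
grasp_force: 0.0
t: 10.9
tool_pos: [0.4536, 0.3374, 0.1009]
ee_rot: [1.0, -0.018, -0.001, 0.0]
ft_force: [-0.0, 1.1, -4.5]
width: 0.0938
grasp_force: 0.0
shift [ 1.1  0.2 74.4] turn [0.    0.002 0.   ]
```

```bash
python3 -m crank '[[[1,0,35],[0,0,0],0],[[1,0,60],[0,0,0],0],[[1,0,74.4],[0,0,0],0],[[1,0,74.4],[0,0,0],0.2],[[1,0,74.4],[0,0,0],0.4]]' 15
python3 -m crank '[[[0,0,0],[0,0,0],0.6],[[0,0,0],[0,0,0],0.8],[[0,0,0],[0,0,0],0.8],[[0,0,0],[0,0,0],0.8],[[0,0,0],[0,0,0],0.8]]' 15
python3 -m crank '[[[0,0,-5],[0,0,0],0.8],[[0,0,-40],[0,0,0],0.8],[[0,0,-80],[0,0,0],0.8],[[0,0,-100],[0,0,0],0.8],[[0,0,-100],[0,0,0],0.8]]' 15
python3 - <<'E'
from h import *
im,W,p=cam('wrist');save('w6',im);np.savez('w6.npz',im=im,W=W)
d=np.array([-.010,0])  # grasp offset
a=np.radians(16.9);x=.5118-.010*np.cos(a);y=.0600-.010*np.sin(a)
print(x,y);go(x,y,.13,16.9)
E
```

```text
t: 11.4
tool_pos: [0.4556, 0.3381, 0.0284]
ee_rot: [1.0, -0.018, 0.001, -0.001]
ft_force: [-0.6, 1.4, -5.1]
width: 0.0814
grasp_force: 0.0
t: 11.9
tool_pos: [0.4547, 0.3371, 0.0266]
ee_rot: [1.0, -0.018, 0.0, -0.0]
ft_force: [0.5, -1.0, -0.4]
width: 0.0456
grasp_force: 15.0
t: 12.4
tool_pos: [0.4557, 0.3381, 0.1292]
ee_rot: [1.0, -0.018, 0.002, -0.001]
ft_force: [0.3, 0.4, -7.1]
width: 0.0458
grasp_force: 15.0
0.502231864159424 0.057092978064017474
shift [ 57.4 278.3  -3. ] turn [-0.001 -0.002 -0.331]
```

View pics/w6.png

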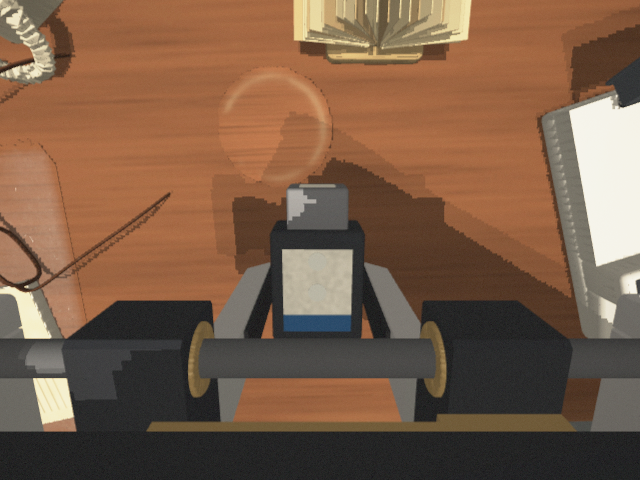

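```bash
python3 -m crank '[[[5,46,0],[0,0,-0.06],0.8],[[14,92,0],[0,0,-0.12],0.8],[[23,138,0],[0,0,-0.18],0.8],[[32,184,0],[0,0,-0.24],0.8],[[42,226,0],[0,0,-0.3],0.8]]' 15
python3 - <<'E'
from h import *
z=np.load('w6.npz');im,W=z['im'],z['W']
s=dict(tool_pos=np.array([0.4557,0.3381,0.1292]))
B=R.from_quat([1.0,-0.018,0.002,-0.001])
T=B.inv().apply((W-s['tool_pos']).reshape(-1,3)).reshape(W.shape)*1000
m=np.zeros((480,640),bool);m[170:350,262:372]=1
nose=m&(abs(T[...,2])<8);nose[225:]=0
print('nose x,y,z',np.round(np.percentile(T[nose],[2,50,98],axis=0),1))
b=m&(abs(T[...,2])<8)&(T[...,0]>5)&(T[...,0]<24);print('body',np.round(np.percentile(T[b],[2,50,98],axis=0),1))
x,y=.50223,.05709
go(x,y,.13,16.9)
E
python3 -m crank '[[[0,0,0],[0,0,0],0.8],[[0,0,0],[0,0,0],0.8]]' 15
python3 -c "
from h import *
go(.50223,.05709,.13,16.9)"
```

```text
t: 12.95
tool_pos: [0.4872, 0.1072, 0.1247]
ee_rot: [0.991, 0.133, -0.001, 0.0]
ft_force: [0.3, 0.0, -6.5]
width: 0.0458
grasp_force: 15.0
nose x,y,z [[ 31.1 -14.6  -0.9]
 [ 40.2  -0.2   0.4]
 [ 48.7  13.9   5.8]]
body [[  5.4 -24.3  -5.5]
 [ 14.2  -0.2  -3.8]
 [ 23.6  23.6   0.9]]
shift [ 1.3 52.2 -5.3] turn [-0.     0.003 -0.029]
t: 13.15
tool_pos: [0.4877, 0.1086, 0.125]
ee_rot: [0.992, 0.13, -0.001, -0.0]
ft_force: [-1.5, 1.0, -6.6]
width: 0.0456
grasp_force: 15.0
shift [ 0.7 53.5 -5. ] turn [-0.     0.002 -0.034]
```

```bash
python3 -m crank '[[[0,27,-3],[0,0,-0.02],0.8],[[0.7,53.5,-5],[0,0,-0.034],0.8],[[0.7,53.5,-5],[0,0,-0.034],0.8],[[0.7,53.5,-5],[0,0,-0.034],0.8],[[0.7,53.5,-5],[0,0,-0.034],0.8]]' 15
python3 - <<'E'
from h import *
im,W,p=cam('wrist');save('w7',im);np.savez('w7.npz',im=im,W=W)
go(.50223,.05709,.0735,16.9)
E
```

```text
t: 13.65
tool_pos: [0.5024, 0.06, 0.1309]
ee_rot: [0.989, 0.149, -0.0, -0.0]
ft_force: [-0.6, 1.2, -6.1]
width: 0.046
grasp_force: 15.0
shift [-1.   2.6 57.5] turn [-0.001  0.     0.005]
```

View pics/w7.png

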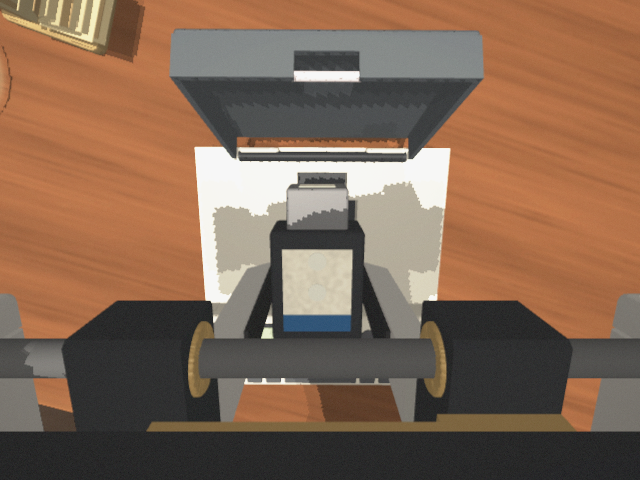

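The nose of the bay shows at columns 297–347 and row 173, about 3 mm to the right of the cassette. That agrees with the computed +2.6 mm, so I correct by 3 mm and go down.

```bash
python3 -m crank '[[[-1,3,15],[0,0,0.005],0.8],[[-1,3,30],[0,0,0.005],0.8],[[-1,3,44],[0,0,0.005],0.8],[[-1,3,57],[0,0,0.005],0.8],[[-1,3,57],[0,0,0.005],0.8]]' 15
python3 -m crank '[[[0,0,0],[0,0,0],0.8],[[0,0,0],[0,0,0],0.8]]' 15
python3 -c "
from h import *
go(.50223,.05709,.0505,16.9)"
```

```text
t: 14.2
tool_pos: [0.5017, 0.0553, 0.0725]
ee_rot: [0.989, 0.146, -0.001, -0.0]
ft_force: [0.1, 0.7, -6.9]
width: 0.0457
grasp_force: 15.0
t: 14.4
tool_pos: [0.5032, 0.0553, 0.0748]
ee_rot: [0.989, 0.146, 0.0, -0.0]
ft_force: [0.6, 0.3, -6.8]
width: 0.0459
grasp_force: 15.0
shift [-0.4 -2.  24.3] turn [ 0.    -0.001 -0.002]
```

```bash
python3 -m crank '[[[-0.4,-1.5,0],[0,0,0],0.8],[[-0.4,-1.5,4],[0,0,0],0.8],[[-0.4,-1.5,8],[0,0,0],0.8],[[-0.4,-1.5,11],[0,0,0],0.8],[[-0.4,-1.5,11],[0,0,0],0.8]]' 15
python3 -m crank '[[[0,0,0],[0,0,0],0.8]]' 15
```

```text
t: 14.9
tool_pos: [0.5017, 0.0564, 0.0629]
ee_rot: [0.989, 0.146, -0.0, -0.0]
ft_force: [-0.2, 0.7, -6.9]
width: 0.0461
grasp_force: 15.0
t: 15.0
tool_pos: [0.502, 0.0564, 0.0633]
ee_rot: [0.989, 0.146, -0.0, -0.0]
ft_force: [-0.8, 0.8, -6.3]
width: 0.0461
grasp_force: 15.0
```

```bash
python3 -m crank '[[[0,0,4],[0,0,0],0.8],[[0,0,8],[0,0,0],0.8],[[0,0,11.5],[0,0,0],0.8],[[0,0,12],[0,0,0],0.8],[[0,0,12],[0,0,0],0.8]]' 15
python3 -m crank '[[[0,0,0.5],[0,0,0],0.8],[[0,0,0.5],[0,0,0],0.8]]' 15
```

```text
t: 15.5
tool_pos: [0.5019, 0.0565, 0.0512]
ee_rot: [0.989, 0.146, -0.0, -0.0]
ft_force: [-0.2, -0.5, -6.7]
width: 0.046
grasp_force: 15.0
t: 15.7
tool_pos: [0.5021, 0.0564, 0.0509]
ee_rot: [0.989, 0.146, 0.0, -0.0]
ft_force: [-0.6, -0.1, -6.5]
width: 0.0459
grasp_force: 15.0
```

```bash
python3 -m crank '[[[0,0,0],[0,0,0],0.4],[[0,0,0],[0,0,0],0.3],[[0,0,0],[0,0,0],0.3],[[0,0,0],[0,0,0],0.3],[[0,0,0],[0,0,0],0.3]]' 15
python3 -m crank '[[[0,0,-40],[0,0,0],0.3],[[0,0,-80],[0,0,0],0.5],[[0,0,-120],[0,0,0],0.8],[[0,0,-160],[0,0,0],1],[[0,0,-160],[0,0,0],1]]' 15
python3 - <<'E'
from h import *
im,W,p=cam('wrist');save('w8',im);np.savez('w8.npz',im=im,W=W)
a=np.radians(16.9);o=np.array([.4687,.047])
L=((W[...,:2]-o)@np.array([[np.cos(a),-np.sin(a)],[np.sin(a),np.cos(a)]]))*1000
zz=W[...,2]
m=(zz>.0475)&(zz<.058)&(L[...,0]>-5)&(L[...,0]<92)&(abs(L[...,1])<32)
r=cv2.minAreaRect(W[m][:,:2].astype(np.float32)*1000);print(r,np.percentile(zz[m],[5,30,50,70,95]),np.percentile(L[m],[1,50,99],axis=0))
go(.4687+.19*np.cos(a),.047+.19*np.sin(a),.24,16.9)
E
```

```text
t: 16.2
tool_pos: [0.502, 0.0564, 0.0509]
ee_rot: [0.989, 0.146, 0.0, -0.0]
ft_force: [-0.7, 0.7, -6.2]
width: 0.0658
grasp_force: 0.0
t: 16.7
tool_pos: [0.5043, 0.057, 0.2154]
ee_rot: [0.989, 0.146, 0.004, 0.0]
ft_force: [0.4, 0.8, -6.8]
width: 0.0371
grasp_force: 0.0
((511.3691711425781, 59.815189361572266), (76.99398803710938, 46.00365447998047), 16.416217803955078) [0.04966546 0.0534562  0.05416022 0.05464403 0.05558976] [[ 6.61219078e+00 -2.23516711e+01]
 [ 4.26354647e+01 -7.26694745e-03]
 [ 8.20834808e+01  2.23528113e+01]]
shift [154.4  -1.4 -26.9] turn [ 0.002 -0.004 -0.003]
```

View pics/w8.png

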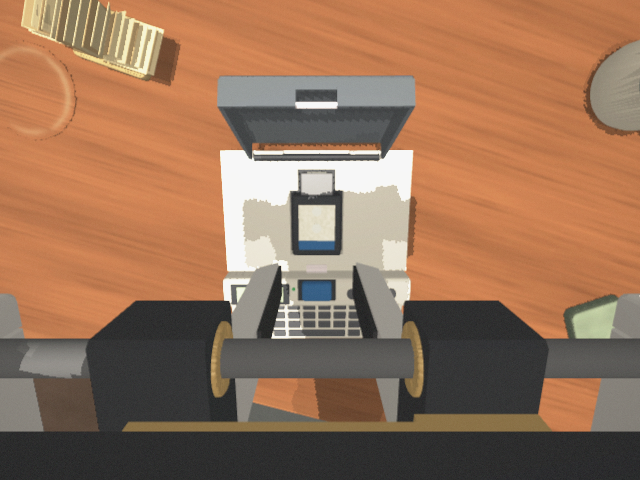

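The cassette is seated: its top is at 54.2 mm, it's within about 1 mm in plan, and the nose points back. Now I move behind the cover.

```bash
python3 -m crank '[[[10,0,-25],[0,0,0],1],[[55,-1,-27],[0,0,0],1],[[105,-1,-27],[0,0,0],1],[[154,-1,-27],[0,0,0],1],[[154,-1,-27],[0,0,0],1]]' 20
python3 -m crank '[[[0,0,45],[0,0,0],1],[[0,0,90],[0,0,0],1],[[0,0,97],[0,0,0],1],[[0,0,97],[0,0,0],1],[[0,0,97],[0,0,0],1]]' 20
python3 -c "
from h import *
a=np.radians(16.9);X=lambda x,z:go(.4687+x*np.cos(a),.047+x*np.sin(a),z,16.9)
X(.1167,.155)"
```

```text
t: 17.25
tool_pos: [0.652, 0.1034, 0.2329]
ee_rot: [0.989, 0.146, -0.002, -0.001]
ft_force: [-0.5, 0.5, -7.1]
width: 0.0003
grasp_force: 0.0
t: 17.75
tool_pos: [0.6498, 0.1022, 0.1423]
ee_rot: [0.989, 0.146, 0.001, -0.0]
ft_force: [-0.1, 0.6, -4.8]
width: 0.0004
grasp_force: 0.0
shift [-72.6   0.3 -12.8] turn [-0.    -0.001 -0.002]
```

```bash
python3 -m crank '[[[-10,0,0],[0,0,0],1],[[-20,0,0],[0,0,0],1],[[-28,0,0],[0,0,0],1],[[-35,0,-2],[0,0,0],1],[[-42,0,-4],[0,0,0],1]]' 20
python3 -m crank '[[[-6,0,-2],[0,0,0],1],[[-12,0,-4],[0,0,0],1],[[-18,0,-6],[0,0,0],1],[[-24,0,-8],[0,0,0],1],[[-30.5,0,-8.5],[0,0,0],1]]' 20
python3 - <<'E'
from h import *
im,W,p=cam('scene');save('s3',im[150:400,200:500])
a=np.radians(16.9);s=arm.read_state()['tool_pos'];print('label TCP',((s[:2]-[.4687,.047])@np.array([np.cos(a),np.sin(a)])*1000),s[2]*1000)
for th in np.arange(1.5,-.06,-.05):
    S=102;print(round(th,2),np.round([106-S*np.cos(th)+18*np.sin(th),52+S*np.sin(th)+18*np.cos(th)],1))
E
```

```text
t: 18.25
tool_pos: [0.6085, 0.0894, 0.1455]
ee_rot: [0.989, 0.146, 0.0, 0.0]
ft_force: [0.6, 1.5, -5.1]
width: 0.0008
grasp_force: 0.2
t: 18.75
tool_pos: [0.5795, 0.0808, 0.1536]
ee_rot: [0.989, 0.146, 0.0, -0.0]
ft_force: [0.8, 0.4, -6.1]
width: 0.0004
grasp_force: 0.4
label TCP 114.91444033662081 153.5516878596493
1.5 [116.7 155. ]
1.45 [111.6 155.4]
1.4 [106.4 155.6]
1.35 [101.2 155.5]
1.3 [ 96.1 155.1]
1.25 [ 90.9 154.5]
1.2 [ 85.8 153.6]
1.15 [ 80.8 152.5]
1.1 [ 75.8 151.1]
1.05 [ 70.9 149.4]
1.0 [ 66.  147.6]
0.95 [ 61.3 145.4]
0.9 [ 56.7 143.1]
0.85 [ 52.2 140.5]
0.8 [ 47.8 137.7]
0.75 [ 43.6 134.7]
0.7 [ 39.6 131.5]
0.65 [ 35.7 128.1]
0.6 [ 32.  124.4]
0.55 [ 28.5 120.7]
0.5 [ 25.1 116.7]
0.45 [ 22.  112.6]
0.4 [ 19.1 108.3]
0.35 [ 16.4 103.9]
0.3 [13.9 99.3]
0.25 [11.6 94.7]
0.2 [ 9.6 89.9]
0.15 [ 7.8 85. ]
0.1 [ 6.3 80.1]
0.05 [ 5.  75.1]
-0.0 [ 4. 70.]
-0.05 [ 3.2 64.9]
```

View pics/s3.png

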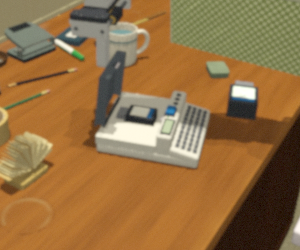

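The cover is moving forward, near vertical, with the fingers behind its edge, and the cassette is in the bay. Following the arc down.

```bash
python3 -m crank '[[[-8.6,0,-2],[0,0,0],1],[[-19,0,-1.6],[0,0,0],1],[[-29,0,0],[0,0,0],1],[[-39,0,2.4],[0,0,0],1],[[-49,0,5.9],[0,0,0],1]]' 20
python3 -m crank '[[[-4.7,0,2.2],[0,0,0],1],[[-9.3,0,4.5],[0,0,0],1],[[-18.2,0,9.9],[0,0,0],1],[[-26.4,0,16.1],[0,0,0],1],[[-34,0,23.2],[0,0,0],1]]' 20
python3 -m crank '[[[-3.5,0,3.7],[0,0,0],1],[[-6.9,0,7.7],[0,0,0],1],[[-12.9,0,16.1],[0,0,0],1],[[-18,0,25],[0,0,0],1],[[-22.4,0,34.5],[0,0,0],1]]' 20
python3 -m crank '[[[0,0,0],[0,0,0],1],[[0,0,0],[0,0,0],1]]' 20
python3 - <<'E'
from h import *
im,W,p=cam('wrist')
a=np.radians(16.9);o=np.array([.4687,.047])
L=(W[...,:2]-o)@np.array([[np.cos(a),-np.sin(a)],[np.sin(a),np.cos(a)]])
for x in (10,20,40,60,80):
    q=(abs(L[...,0]*1000-x)<2)&(abs(abs(L[...,1])-.04)<.01);print(x,np.round(np.nanmedian(W[q][:,2])*1000,1))
s=arm.read_state()['tool_pos'];print('label TCP',((s[:2]-o)@np.array([np.cos(a),np.sin(a)])*1000),s[2]*1000)
E
```

```text
t: 19.3
tool_pos: [0.532, 0.0665, 0.1473]
ee_rot: [0.989, 0.146, 0.0, 0.0]
ft_force: [1.5, 0.7, -6.2]
width: 0.0004
grasp_force: 0.5
t: 19.8
tool_pos: [0.4996, 0.0567, 0.1237]
ee_rot: [0.989, 0.146, -0.0, -0.0]
ft_force: [1.3, -0.1, -4.9]
width: 0.0003
grasp_force: 0.7
t: 20.3
tool_pos: [0.4785, 0.0504, 0.089]
ee_rot: [0.989, 0.146, 0.0, -0.0]
ft_force: [3.1, 0.6, -5.0]
width: 0.0007
grasp_force: 0.8
t: 20.5
tool_pos: [0.4785, 0.0505, 0.0895]
ee_rot: [0.989, 0.146, -0.0, -0.0]
ft_force: [-1.9, -0.4, -2.2]
width: 0.0004
grasp_force: 1.0
10 80.2
20 78.2
40 193.5
60 70.2
80 66.2
label TCP 10.673159385310546 89.77602616949201
```

```bash
python3 -m crank '[[[-1.5,0,3],[0,0,0],1],[[-3,0,7],[0,0,0],1],[[-4,0,10],[0,0,0],1],[[-5,0,12.5],[0,0,0],1],[[-5,0,12.5],[0,0,0],1]]' 20
python3 -m crank '[[[0,0,1],[0,0,0],1],[[0,0,2],[0,0,0],1],[[0,0,3],[0,0,0],1],[[0,0,3],[0,0,0],1]]' 20
python3 -m crank '[[[0,0,1],[0,0,0],1],[[0,0,2],[0,0,0],1],[[0,0,2],[0,0,0],1]]' 20
```

```text
t: 21.05
tool_pos: [0.4745, 0.0492, 0.0774]
ee_rot: [0.989, 0.146, 0.0, -0.0]
ft_force: [2.2, 2.0, -1.8]
width: 0.0
grasp_force: 1.8
t: 21.45
tool_pos: [0.474, 0.049, 0.0743]
ee_rot: [0.989, 0.146, -0.0, 0.0]
ft_force: [1.8, 0.8, -1.0]
width: 0.0006
grasp_force: 2.1
t: 21.75
tool_pos: [0.4736, 0.0489, 0.0719]
ee_rot: [0.989, 0.146, -0.0, -0.0]
ft_force: [-1.1, 0.5, -4.7]
width: 0.0004
grasp_force: 0.7
```

```bash
python3 -m crank '[[[0,0,0.7],[0,0,0],1],[[0,0,1.4],[0,0,0],1],[[0,0,2],[0,0,0],1],[[0,0,2],[0,0,0],1]]' 20
python3 -m crank '[[[0,0,0.6],[0,0,0],1],[[0,0,1.2],[0,0,0],1],[[0,0,1.2],[0,0,0],1]]' 20
```

```text
t: 22.15
tool_pos: [0.4738, 0.0489, 0.0701]
ee_rot: [0.989, 0.146, -0.0, 0.0]
ft_force: [-3.5, -0.9, -2.9]
width: 0.0002
grasp_force: 1.4
t: 22.45
tool_pos: [0.474, 0.049, 0.069]
ee_rot: [0.989, 0.146, -0.0, -0.0]
ft_force: [-2.1, -1.4, -2.6]
width: 0.0008
grasp_force: 1.5
```

```bash
python3 -m crank '[[[0,0,0.6],[0,0,0],1],[[0,0,1.2],[0,0,0],1],[[0,0,1.2],[0,0,0],1]]' 20
python3 -m crank '[[[0,0,0.5],[0,0,0],1],[[0,0,1],[0,0,0],1],[[0,0,1],[0,0,0],1]]' 20
```

```text
t: 22.75
tool_pos: [0.4741, 0.049, 0.0683]
ee_rot: [0.989, 0.146, 0.0, 0.0]
ft_force: [-5.3, -1.4, 10.9]
width: 0.0004
grasp_force: 7.7
t: 23.05
tool_pos: [0.4742, 0.0491, 0.068]
ee_rot: [0.989, 0.146, 0.0, 0.0]
ft_force: [-12.4, -2.8, 30.3]
width: 0.0008
grasp_force: 17.4
```

```bash
python3 -m crank '[[[0,0,-1],[0,0,0],1],[[0,0,-2],[0,0,0],1],[[0,0,-3],[0,0,0],1],[[0,0,-5],[0,0,0],1],[[0,0,-7],[0,0,0],1]]' 20
cat > chk.py <<'E'
from h import *
im,W,p=cam('wrist')
a=np.radians(16.9);o=np.array([.4687,.047])
L=(W[...,:2]-o)@np.array([[np.cos(a),-np.sin(a)],[np.sin(a),np.cos(a)]])
for x in (20,30,50,60,80):
    q=(abs(L[...,0]*1000-x)<2)&(abs(abs(L[...,1])-.04)<.01);print(x,np.round(np.nanmedian(W[q][:,2])*1000,1))
hsv=cv2.cvtColor(im,cv2.COLOR_RGB2HSV)
b=(hsv[...,1]>120)&(hsv[...,0]>95)&(hsv[...,0]<125)&(abs(L[...,0]+.025)<.015)&(abs(L[...,1])<.02)
print('button',b.sum(),np.nanmedian(W[b][:,2]) if b.any() else 0)
E
python3 chk.py
```

```text
t: 23.55
tool_pos: [0.4742, 0.0491, 0.0739]
ee_rot: [0.989, 0.146, 0.0, -0.0]
ft_force: [0.2, -0.3, -6.1]
width: 0.0004
grasp_force: 0.0
20 62.5
30 198.7
50 62.4
60 62.4
80 62.3
button 3 0.07125630473542305
```

It's caught: the cover is flat at 62.4 mm with the fingers clear. I'll retreat and verify.

```bash
python3 -m crank '[[[0,0,-40],[0,0,0],1],[[0,0,-90],[0,0,0],1],[[-20,0,-140],[0,0,0],1],[[-50,0,-190],[0,0,0],1],[[-50,0,-200],[0,0,0],1]]' 20
python3 -m crank '[[[0,0,0],[0,0,0],1],[[0,0,0],[0,0,0],1]]'
python3 chk.py; python3 -c "
from bench import arm
print(arm.sign_off())"
```

```text
t: 24.1
tool_pos: [0.4255, 0.0345, 0.2772]
ee_rot: [0.989, 0.146, 0.002, 0.001]
ft_force: [-0.4, -0.0, -6.0]
width: 0.0006
grasp_force: 0.0
t: 24.3
tool_pos: [0.4264, 0.0344, 0.2733]
ee_rot: [0.989, 0.146, 0.0, 0.0]
ft_force: [-0.8, 1.1, -6.2]
width: 0.0007
grasp_force: 0.0
20 62.5
30 62.5
50 62.5
60 62.5
80 62.2
button 438 0.072178746972337
the job is handed in; nothing more can be done
None
```

The cassette is in the bay with the cover caught shut and the button back up, handed in at about 24 s; two slips: I viewed 11 pictures instead of 10, and my last press rose to about 36 N, more than the click needed but under the 60 N limit.

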